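# Fetch the fence stop from behind the stones

## Robot

A 7-joint arm with a two-finger parallel gripper is mounted at the origin on the work surface. World frame = base frame: x ahead of the robot, y to its left, z up, the work surface at z = 0. Lengths are in m, angles in rad, forces in N, time in s.
With the tool pointing down it reaches from about 0.425 to 0.8 m from the base axis. Payload 8.3 kg.
Tool frame: the origin (TCP) lies at the very end of the fingers, on their centre line; the grasp point (between the pads) lies 19 mm behind it; z points along the fingers, y is the direction in which the jaws open and shut (so a half turn about z gives the same grasp; the last joint's range is limited). The gripper opens to 85 mm and grips with 20 to 120 N. Pads are 22 mm wide; open, the fingers measure 114 mm over their backs; the gripper's body (76 mm by 85 mm) begins 54 mm behind the grasp point. The pads swing forward as they close: fully open they stand 13 mm farther back than shut.
Start: joints at [1.129, 0.383, 0.016, 1.37, -0.006, 1.388, -0.046], TCP at [0.231, -0.581, 0.231] pointing down, gripper open.
Joint ranges: [-2.95, 2.95], [-0.25, 2.06], [-1.52, 1.56], [0.18, 2.33], [-1.44, 4.58], [0.02, 2.06], [-3.01, 3.01]. Speed limits (rad/s): [2.39, 2.39, 3.01, 3.01, 3.14, 3.14, 3.14].

## Interface

Orientations are given as a unit quaternion [w, x, y, z].
In Python, from bench import env gives the robot as it stands. Calls block until the motion is done:
- env.move_to(position, orientation): joint-space move of the TCP to a pose.
- env.move_straight(position, rot=None, vel=0.15, f_stop=None): straight line of the TCP; rot=None keeps the orientation; vel is the mean speed in m/s. With f_stop (N) it stops when the force on the tool has changed by that much, and returns True; else False.
- env.move_joints(angles): joint-space move.
- env.command_gripper(opening, squeeze=None): opening from 0.0 (shut) to 1.0 (fully open); squeeze is the grip in N (None keeps the last); returns when the fingers have stopped.
- env.sleep(seconds).
- env.ik(position, orientation): joint angles nearest the present ones, or None.
- env.sense(): the state.
- env.grab_frame(name): name is "scene" or "top" or "wrist"; returns (picture, depth): 420x560x3 uint8, blue, green, red; 420x560 float32, m along the optical axis (not along the pixel's ray), 0 where there is no reading.
- env.camera_info(name): a dict with "camera_matrix" (3x3 intrinsics, pixels), "distortion" ([k1, k2, p1, p2, k3] as OpenCV has them; the pictures are not rectified), "eye" and "rotation" of the camera in the world. Camera axes: x right, y up, looking along -z (the intrinsics and any distortion apply to the point x, -y, -z); pixel columns grow to the right and rows downward; lengths in m; the calibration is good to about 2 mm. A picture is of the moment at which its call begins: read the wrist's pose just before it. camera_info takes no time and is no camera call; for the wrist camera it gives the pose at the moment of the call.
A pose or a line that the arm cannot do raises env.MotionError and nothing moves.
- env.sign_off(): hands the job in, once; it reports no verdict.
Trained networks look in the newest picture that a camera, given by its name, has taken for a name from the list of things; names that differ only in an ending like _2 or _b are one class to them, and where a whole thing is asked for, a point or a joint stands for the part that bears it (a point fixed in the world has none). Each returns a list of dicts, best first, with "score" (0 to 1); they miss things now and then, are a little off and sometimes report something else, mostly with a low value. They report only what shows in the picture. A call takes as long as a camera call. They do not tell look-alikes from the thing itself.
- env.silhouettes(camera, target): "region" (420x560 bool, what is visible of it) and "bbox" ([left, top, right, bottom] in pixels, round what is visible of it).
The state is a dict: "time": time; "joints": joint angles; "qd": joint speeds; "effort": joint torques, N m; "tool_pos": TCP position; "ee_rot": TCP orientation; "contact_force": force on the tool from outside, world axes, zero at the start; "moment": the same for the moment, N m; "gripper_width": opening from 0.0 (shut) to 1.0 (fully open).
Only numpy, scipy, OpenCV 4.12 (cv2) and the standard library are available. Lean on these libraries where they do the work, as an engineer would, in place of code of your own. Each camera call takes 0.05 s, during which the arm holds its last target.

## Task

Fetch me the red fence stop out of the aluminium T-track: first lift the two stone holders that stand between it and the track's open end onto the blue-green side mat, then slide the stop out of the open end, lift it off and stand it upright in the middle of the yellow plate. Then put the holders back on the track upright, each exactly where it stood before; the third holder, behind the stop, belongs where it is. Do not knock about the stone slab, the bottle or the dish.

Things in the scene. Friction and masses are not known exactly. Their poses are not given: they have to be found in the camera images.
- green_mid (a point): centre, half-way up, of a loose green domed stone on a turned wooden holder: wooden cylinder 33 mm in diameter (foot flange 38 mm, 6 mm high), wood 42 mm high, green stone on top, 60 mm high in all, so this point is 30 mm above its underside. z is up when it stands. About 0.12 kg. It stands across the slot on top of the track
- orange_mid (a point): centre, half-way up, of a loose orange cone-shaped stone on a turned wooden holder: wooden cylinder 33 mm in diameter (foot flange 38 mm, 6 mm high), wood 42 mm high, orange stone on top, 60 mm high in all, so this point is 30 mm above its underside. z is up when it stands. About 0.12 kg. It stands across the slot on top of the track
- blue_mid (a point): centre, half-way up, of a loose blue flat-topped stone on a turned wooden holder: wooden cylinder 33 mm in diameter (foot flange 38 mm, 6 mm high), wood 42 mm high, blue stone on top, 60 mm high in all, so this point is 30 mm above its underside. z is up when it stands. About 0.12 kg. It stands across the slot on top of the track
- stop_mid (a point): centre of the red block (30 x, 40 y, 48 mm high) of the fence stop, loose but captive in the track, 0.22 kg; black screw head 9 mm high on top; below, a neck and a T-foot 24 mm (x) by 40 mm (y) under the lips. Point: 42 mm above the foot's underside, 24 above the block's. y: along the track to its open end. Play 3 mm up, 2 mm sideways; slides lightly; free once its foot has passed the open end
- track: fixed aluminium T-track, 380 mm long (y), 54 wide (x), 19 high; origin at its middle on the bench top. Its +y end (190 mm from the origin) is open, the -y end has a black end block 26 mm high. Slot 15 mm wide; channel 28 mm wide, floor 4 mm above the bench. Holders and stop stand in a row on its centre line: two holders between stop and open end, one behind; which is which varies
- mat: fixed blue-green rubber side mat 90 mm (x) by 150 mm (y), 4 mm thick; origin at the middle of its underside on the bench. Room for two holders side by side along its y
- plate: fixed yellow plate 70 mm square, 4 mm thick, where the stop is to stand on its foot; origin at the middle of its underside on the bench
- slab_mid (a point): centre of a loose offcut of pale stone, 55 x 40 x 18 mm, lying flat on the bench; leave it alone
- bottle_mid (a point): centre of a loose white bottle with a blue cap, 56 mm in diameter, 130 mm tall; leave it alone
- dish_mid (a point): centre of a loose white dish, 80 mm in diameter, 35 mm high; leave it alone
Mind the look-alikes: they are no part of the job. What is shaped like the mat but orange or purple is not meant.

How it is judged:
On the way, in this order (a step that is already met when the one before it is completed fails the run):
1. two holders stand on the side mat while the stop is still in the track (((x of green_mid in the frame of mat between -0.045 and 0.045 m and y of green_mid in the frame of mat between -0.075 and 0.075 m and height (world z) of each of green_mid, orange_mid below 0.042 m and angle between each of green_mid, orange_mid's own z axis and vertical below 0.15 rad and x of orange_mid in the frame of mat between -0.045 and 0.045 m and y of orange_mid in the frame of mat between -0.075 and 0.075 m) or (x of green_mid in the frame of mat between -0.045 and 0.045 m and y of green_mid in the frame of mat between -0.075 and 0.075 m and height (world z) of each of green_mid, blue_mid below 0.042 m and angle between each of green_mid, blue_mid's own z axis and vertical below 0.15 rad and x of blue_mid in the frame of mat between -0.045 and 0.045 m and y of blue_mid in the frame of mat between -0.075 and 0.075 m) or (x of orange_mid in the frame of mat between -0.045 and 0.045 m and y of orange_mid in the frame of mat between -0.075 and 0.075 m and height (world z) of each of orange_mid, blue_mid below 0.042 m and angle between each of orange_mid, blue_mid's own z axis and vertical below 0.15 rad and x of blue_mid in the frame of mat between -0.045 and 0.045 m and y of blue_mid in the frame of mat between -0.075 and 0.075 m)) and y of stop_mid in the frame of track below 0.185 m), for 0.2 s.
2. the stop has been slid out through the track's open end (y of stop_mid in the frame of track above 0.198 m and x of stop_mid in the frame of track between -0.02 and 0.02 m and height (world z) of stop_mid below 0.058 m).
3. the stop stands released on the yellow plate (horizontal distance between stop_mid and plate below 0.015 m and height (world z) of stop_mid below 0.052 m and angle between stop_mid's own z axis and vertical below 0.1 rad and contact force between the fingers and stop below 0.1 N), for 0.2 s.
At the end, for the whole second after the job is handed in: The stop stands upright and at rest on the yellow plate, its centre within 15 mm of the plate's centre; all three holders stand upright and at rest on the track, each within 15 mm of where it stood at the start (horizontal distance between stop_mid and plate below 0.015 m and height (world z) of stop_mid below 0.052 m and angle between each of stop_mid, green_mid, orange_mid, blue_mid's own z axis and vertical below 0.1 rad and linear speed of each of stop, green, orange, blue below 0.02 m/s and distance of each of green_mid, orange_mid, blue_mid from where it was at the start of the episode below 0.015 m); the robot touches nothing.
It fails at once if the slab was shifted by more than 20 mm (distance of slab_mid from where it was at the start of the episode above 0.02 m).
It fails at once if the bottle was shifted by more than 20 mm (distance of bottle_mid from where it was at the start of the episode above 0.02 m).
It fails at once if the dish was shifted by more than 20 mm (distance of dish_mid from where it was at the start of the episode above 0.02 m).
It also fails if it takes over 125 s, if anything falls off the work surface, if the arm or the gripper's body presses on something with over 40 N, if the wrist force passes 120 N, or if a joint passes its speed limit or range.

## Working session

There is one attempt and no reset: what is moved stays moved. The work goes in short steps, each a Python script; the robot and the scene stay as the last script left them, time stands still between calls to the robot, and variables do not carry over. Pictures are saved under pics/ and viewed, and the job is handed in when it is done.

```bash
mkdir -p pics; ls
python3 - <<'E'
from bench import env
import cv2,numpy as np
np.set_printoptions(precision=4,suppress=True)
s=env.sense();print(s)
for n in("scene","top","wrist"):
    p,d=env.grab_frame(n);cv2.imwrite(f"pics/{n}0.png",p);np.save(f"pics/{n}0.npy",d)
    c=env.camera_info(n);print(n,c)
E
```

```text
pics
{'time': 0.0, 'joints': array([ 1.1291,  0.3842,  0.0164,  1.3712, -0.0063,  1.3882, -0.0465]), 'qd': array([-0.0004, -0.001 ,  0.0002, -0.0013, -0.0001,  0.0014, -0.0001]), 'effort': array([  0.001 , -62.7592,   0.8449, -37.1827,   0.0166,   0.0142,
        -0.    ]), 'tool_pos': array([ 0.231 , -0.5802,  0.2303]), 'ee_rot': array([-0.001 ,  0.9821,  0.1883, -0.0002]), 'contact_force': array([-0.0981, -0.1714,  0.1834]), 'moment': array([ 0.013 , -0.0294,  0.0345]), 'gripper_width': 1.0016032379885738}
scene {'camera_matrix': array([[381.26  ,   0.    , 276.7846],
       [  0.    , 381.26  , 213.8063],
       [  0.    ,   0.    ,   1.    ]]), 'distortion': array([-0.012,  0.   ,  0.   ,  0.   ,  0.   ]), 'eye': array([1.1302, 0.2996, 0.6051]), 'rotation': array([0.4771, 0.2362, 0.3722, 0.7603])}
top {'camera_matrix': array([[456.6358,   0.    , 274.5571],
       [  0.    , 456.6358, 205.763 ],
       [  0.    ,   0.    ,   1.    ]]), 'distortion': array([-0.0092,  0.    ,  0.    ,  0.    ,  0.    ]), 'eye': array([0.3238, 0.0062, 1.2327]), 'rotation': array([ 0.7128,  0.0624, -0.0557, -0.6964])}
wrist {'camera_matrix': array([[374.0401,   0.    , 270.5364],
       [  0.    , 374.0401, 213.5285],
       [  0.    ,   0.    ,   1.    ]]), 'distortion': array([-0.0765,  0.    ,  0.    ,  0.    ,  0.    ]), 'eye': array([ 0.2972, -0.5553,  0.3738]), 'rotation': array([ 0.8192, -0.1157,  0.0797, -0.556 ])}
```

View pics/scene0.png

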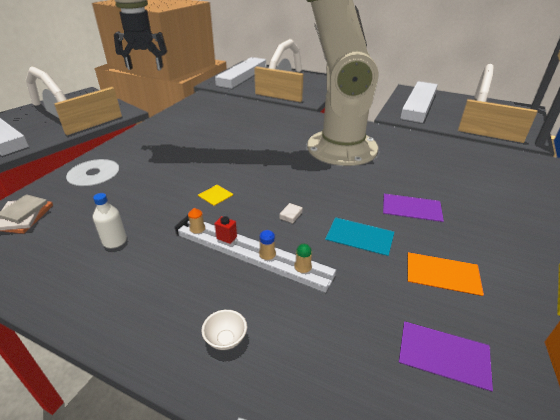

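View pics/top0.png

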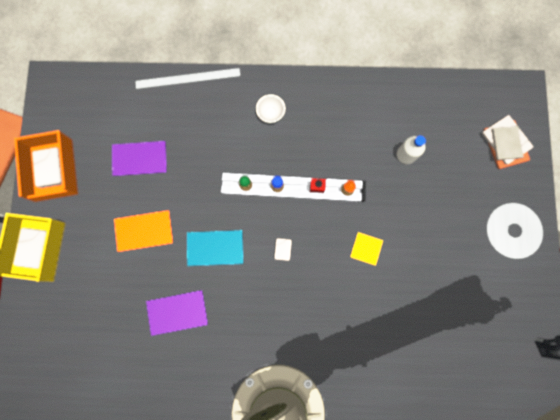

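View pics/wrist0.png

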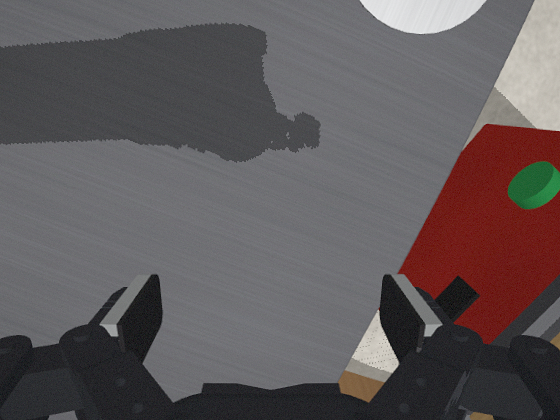

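The top view shows the track at (222–365, 187), with its open end at the left. From the open end the row is green (244,183), blue (277,183), red stop (317,185) and orange (349,187). The slab is at (283,249), the dish at (270,108) and the bottle at (411,150).

Candidates:
- **Mat:** teal (215,248) is the one described. Purple (139,158), purple (177,312) and orange (143,231) are look-alikes.
- **Plate:** the yellow square at (367,249) fits. The yellow tray at (30,247) does not.
- **Stop:** the only red block is at (317,185).

```bash
cat > h.py <<'E'
from bench import env
import cv2,numpy as np
from scipy.spatial.transform import Rotation as R
np.set_printoptions(precision=4,suppress=True)
def rot(q): return R.from_quat([q[1],q[2],q[3],q[0]])
def cloud(d,c,mask):
    v,u=np.nonzero(mask&(d>0)); z=d[v,u]
    p=cv2.undistortPoints(np.stack([u,v],1).astype(np.float64)[:,None],c["camera_matrix"],c["distortion"])[:,0]
    P=np.stack([p[:,0]*z,-p[:,1]*z,-z],1)
    return rot(c["rotation"]).apply(P)+c["eye"], np.stack([u,v],1)
def proj(P,c):
    q=rot(c["rotation"]).inv().apply(np.atleast_2d(P)-c["eye"])
    q=q*[1,-1,-1]
    return cv2.projectPoints(q.astype(float),np.zeros(3),np.zeros(3),c["camera_matrix"],c["distortion"])[0][:,0]
def down(yaw): # tool z down; jaw axis (tool y) at angle yaw in world xy
    y=np.array([np.cos(yaw),np.sin(yaw),0]);z=np.array([0,0,-1.]);x=np.cross(y,z)
    q=R.from_matrix(np.stack([x,y,z],1)).as_quat();return np.array([q[3],q[0],q[1],q[2]])
E
python3 - <<'E'
from h import *
for n in("top","scene"):
    p,d=env.grab_frame(n);c=env.camera_info(n)
    for t in("track","mat","plate","stop_mid","green_mid","blue_mid","orange_mid","slab_mid","bottle_mid","dish_mid"):
        for r in env.silhouettes(n,t)[:3]:
            if r["score"]<.2: continue
            P,_=cloud(d,c,r["region"])
            if len(P)<5: continue
            rc=cv2.minAreaRect((P[:,:2]*1000).astype(np.float32))
            print(n,t,round(r["score"],2),r["bbox"],"med",np.median(P,0),"z",P[:,2].min().round(3),P[:,2].max().round(3),"rect",np.round(rc[0],1),np.round(rc[1],1),round(rc[2],2))
E
python3 -c "
import cv2
a=cv2.imread('pics/top0.png')[140:290,180:400];cv2.imwrite('pics/crop0.png',cv2.resize(a,None,fx=3.5,fy=3.5,interpolation=cv2.INTER_CUBIC))"
```

```text
top track 0.9 [217.1, 170.4, 366.6, 200.3] med [ 0.5767 -0.0288  0.0177] z -0.006 0.075 rect [584.8 -28.9] [389.8  62.7] 87.87
top mat 0.89 [185.1, 228.9, 242.3, 265.9] med [0.4135 0.1784 0.004 ] z -0.005 0.013 rect [412.9 179.1] [ 91.7 148.4] 4.09
top mat 0.87 [113.7, 211.9, 170.6, 253.6] med [0.4548 0.3761 0.0038] z -0.005 0.011 rect [455.9 376.5] [ 91.  151.8] 10.4
top mat 0.86 [142.0, 288.6, 204.8, 336.0] med [0.2404 0.2726 0.0041] z -0.004 0.011 rect [240.6 273.3] [ 91.1 152.7] 11.94
top plate 0.61 [351.4, 231.2, 384.9, 264.2] med [ 0.4216 -0.2296  0.0037] z -0.006 0.012 rect [ 422.  -229.7] [72.2 71.7] 72.48
top stop_mid 0.62 [309.2, 178.0, 325.5, 192.4] med [ 0.5769 -0.0896  0.0683] z -0.004 0.085 rect [586.6 -94.6] [48.1 50.5] 9.49
top stop_mid 0.37 [395.6, 133.2, 425.5, 161.4] med [ 0.6752 -0.3316  0.0877] z 0.014 0.135 rect [ 680.7 -337. ] [52.3 44.9] 51.49
top green_mid 0.51 [241.2, 177.1, 250.8, 191.5] med [0.5796 0.0981 0.0696] z 0.0 0.082 rect [583.2  99.3] [30.9 37. ] 19.28
top blue_mid 0.76 [270.9, 175.2, 283.0, 192.9] med [0.5779 0.0149 0.0756] z 0.02 0.083 rect [581
[... 1520 characters left out ...]
0.132 rect [ 630.6 -406.6] [231.5  56.6] 50.69
scene orange_mid 0.68 [189.4, 207.7, 205.1, 230.8] med [ 0.589  -0.1669  0.0501] z 0.005 0.08 rect [ 581.5 -186. ] [58.8 32.9] 83.12
scene slab_mid 0.62 [279.1, 203.9, 301.6, 223.2] med [ 0.4273 -0.0016  0.0178] z -0.0 0.022 rect [418.   -9.4] [52.5 50. ] 86.64
scene bottle_mid 0.62 [97.3, 195.0, 126.4, 247.0] med [ 0.6967 -0.3245  0.0691] z 0.0 0.132 rect [ 650.1 -400.8] [200.5  54.2] 59.35
scene bottle_mid 0.6 [204.4, 306.6, 247.3, 348.0] med [0.7923 0.0323 0.0195] z -0.001 0.038 rect [796.8  34.5] [91.  78.7] 55.74
scene dish_mid 0.92 [201.7, 307.4, 245.5, 351.4] med [0.7922 0.0324 0.0193] z -0.002 0.038 rect [790.   33.3] [103.4  84.1] 43.92
```

View pics/crop0.png

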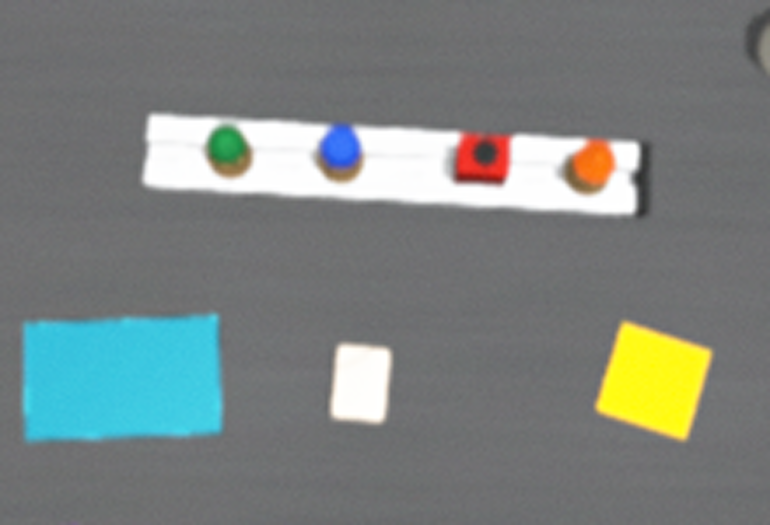

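The crop confirms the choice. The row from the open end is green, blue, stop, orange, with the black end block beyond. I'll refine the positions with the wrist camera.

Run:
```python
from h import *
s=env.sense();print(rot(s["ee_rot"]).as_matrix())
for yaw in(-.03,np.pi-.03):
    print(yaw,env.ik([.57,.0,.30],down(yaw)),env.ik([.43,.14,.05],down(yaw)),env.ik([.422,-.23,.05],down(yaw)),env.ik([.59,.2,.05],down(yaw)))
```

```text
[[ 0.9291  0.3699  0.0001]
 [ 0.3699 -0.9291  0.    ]
 [ 0.0001 -0.     -1.    ]]
-0.03 [ 0.446   0.3045 -0.6522  1.3804  0.1833  1.5174 -0.2235] [ 0.4449  0.3421 -0.9433  2.0128  0.3402  0.9509 -0.7026] [ 0.7671  0.2818 -0.3798  1.961   0.1297  0.922   0.2923] [ 0.2859  0.7465 -0.9834  1.558   0.6531  1.1951 -0.8519]
3.1115926535897933 [ 0.8051  0.5169 -1.2817  1.3662  0.4939  1.6095  2.6964] [ 0.674   0.5258 -1.2729  2.0067  0.5866  1.0487  2.2358] [ 0.4489  0.2566 -0.0183  1.975   0.0059  0.9101 -2.744 ] [ 0.4168  0.9475 -1.293   1.5527  0.9256  1.3571  2.1374]
```

Run:
```python
from h import *
for i,(x,y,z) in enumerate([(.53,-.16,.30),(.53,0.0,.30)]):
    env.move_to([x,y,z],down(-.03));env.sleep(.3)
    c=env.camera_info("wrist");p,d=env.grab_frame("wrist")
    cv2.imwrite(f"pics/w1_{i}.png",p);np.savez(f"pics/w1_{i}.npz",p=p,d=d,**c)
    print(c["eye"],rot(c["rotation"]).apply([0,0,-1]),env.sense()["tool_pos"],env.sense()["time"])
```

```text
[ 0.5327 -0.0909  0.4432] [-0.0097 -0.2774 -0.9607] [ 0.5299 -0.1603  0.2999] 3.4833
[0.533  0.0684 0.4432] [-0.0101 -0.2774 -0.9607] [ 0.5301 -0.0009  0.2999] 4.5167
```

View pics/w1_0.png

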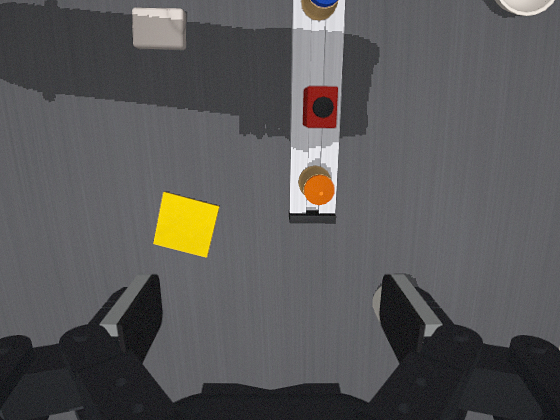

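View pics/w1_1.png

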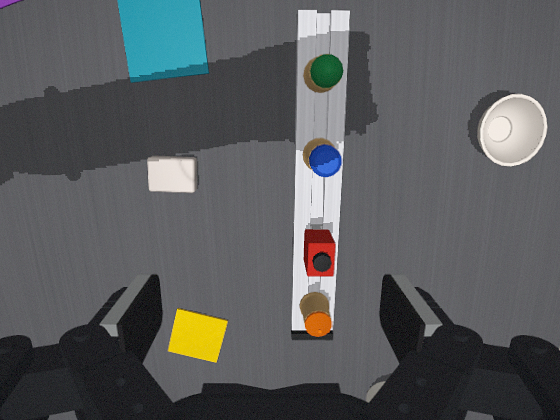

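Second picture: the track spans (322,12) to (312,335). Green is at (325,72), blue (323,160), stop (320,255), orange (316,318), the mat's corner (165,40), the slab (173,175) and the plate (198,335). Next I'll fit the geometry.

Run:
```python
from h import *
from scipy.optimize import least_squares
for i in(0,1):
    f=np.load(f"pics/w1_{i}.npz");c={k:f[k] for k in("camera_matrix","distortion","eye","rotation")}
    m=np.ones((420,560),bool);m[270:,:]=0;m[270:340,165:380]=1
    P,uv=cloud(f["d"],c,m);col=cv2.cvtColor(f["p"],cv2.COLOR_BGR2HSV)[uv[:,1],uv[:,0]].astype(int)
    tr=(abs(P[:,2]-.019)<.003)&(abs(P[:,0]-.577)<.06)&(P[:,1]>-.26)&(P[:,1]<.2)&(col[:,1]<60)
    T=P[tr]
    # edge lines
    L=[];Rr=[];ys=np.arange(T[:,1].min()+.01,T[:,1].max()-.01,.005)
    for y in ys:
        q=T[abs(T[:,1]-y)<.0025,0]
        if len(q)>8: L.append((y,q.min()));Rr.append((y,q.max()))
    fs=[]
    for E in(L,Rr):
        E=np.array(E);k=np.polyfit(E[:,0],E[:,1],1)
        for _ in range(5):
            r=abs(E[:,1]-np.polyval(k,E[:,0]));g=r<=max(.0015,np.median(r));k=np.polyfit(E[g,0],E[g,1],1)
        fs.append(k)
    print(i,"edges",fs,"z",np.median(T[:,2]),"y range",np.percentile(T[:,1],[.2,99.8]),T[:,1].min(),T[:,1].max())
    mid=(fs[0]+fs[1])/2
    for n,y in(("green",.10),("blue",.015),("orange",-.173)):
        x=np.polyval(mid,y)
        s=(np.hypot(P[:,0]-x,P[:,1]-y)<.03)&(P[:,2]>.028)&(P[:,2]<.058);Q=P[s]
        st=(np.hypot(P[:,0]-x,P[:,1]-y)<.03)&(P[:,2]>.068);S=P[st]
        if len(Q)>20:
            r=least_squares(lambda a:np.hypot(Q[:,0]-a[0],Q[:,1]-a[1])-.0165,[x,y],loss="soft_l1",f_scale=.001)
            print(n,"cyl",r.x,len(Q),"line x",np.polyval(mid,r.x[1]),"res",np.std(r.fun),"stone top",np.median(S,0) if len(S) else 0)
    s=(abs(P[:,0]-.577)<.04)&(abs(P[:,1]+.09)<.045)&(P[:,2]>.066)&(P[:,2]<.074);Q=P[s]
    if len(Q):print("stop",cv2.minAreaRect((Q[:,:2]*1000).astype(np.float32)),np.median(Q,0))
    h,sa=col[:,0],col[:,1]
    for n,a,b in(("plate",25,33),("mat",85,100)):
        s=(h>=a)&(h<=b)&(sa>120)&(abs(P[:,2]-.004)<.006)&(abs(P[:,0]-.42)<.08);Q=P[s]
        if len(Q)>50:print(n,cv2.minAreaRect((Q[:,:2]*1000).astype(np.float32)),np.median(Q,0))
```

```text
0 edges [array([0.0383, 0.5587]), array([0.0358, 0.6119])] z 0.01966545374804962 y range [-0.2148  0.0151] -0.22122197843412567 0.016369780536059614
blue cyl [0.5856 0.0144] 253 line x 0.5858301445034934 res 0.0004625047237177641 stone top [ 0.5841 -0.      0.0748]
orange cyl [ 0.58   -0.1763] 173 line x 0.5787597483923773 res 0.00033000148114740535 stone top [ 0.5789 -0.1745  0.0721]
stop ((582.2405395507812, -93.00520324707031), (40.21957015991211, 30.453765869140625), 87.17372131347656) [ 0.5801 -0.0922  0.0706]
plate ((422.154296875, -228.8844451904297), (69.70977783203125, 69.38346099853516), 72.36444091796875) [ 0.4222 -0.228   0.0048]
1 edges [array([0.0364, 0.5584]), array([0.0362, 0.6119])] z 0.019662306885029845 y range [-0.2138  0.1649] -0.22263812795084942 0.1655907304487721
green cyl [0.5875 0.1005] 129 line x 0.5888240098682547 res 0.000489505549755426 stone top [0.5859 0.0995 0.0762]
blue cyl [0.5855 0.0142] 134 line x 0.585692554151606 res 0.0003161706755226294 stone top [0.5846 0.0156 0.079 ]
orange cyl [ 0.5801 -0.1765] 342 line x 0.5787682404314907 res 0.0005596204651255502 stone top [ 0.5792 -0.1721  0.0724]
stop ((581.8762817382812, -92.44867706298828), (40.494834899902344, 30.373844146728516), 88.3077392578125) [ 0.5801 -0.0862  0.0705]
plate ((424.8077697753906, -219.3524169921875), (50.87124252319336, 70.759033203125), 73.32896423339844) [ 0.4224 -0.2145  0.0048]
mat ((416.1573791503906, 147.96546936035156), (91.85400390625, 88.38468933105469), 3.4985175132751465) [0.4164 0.146  0.0048]
```

Fit results:
- Track centre line is x = 0.5852 + 0.0363·y, with the open end at y ≈ 0.165.
- Green is at (0.588, 0.1005), blue (0.5856, 0.0143), stop (0.582, −0.0927) and orange (0.580, −0.1764).
- Plate is at (0.4222, −0.2289) and mat at (0.413, 0.179).

I'll start with green.

```bash
cat >> h.py <<'E'
YAW=-.0363; Q=down(YAW)
GREEN=np.array([.588,.1005]);BLUE=np.array([.5856,.0143]);STOP=np.array([.582,-.0927]);PLATE=np.array([.4222,-.2289])
MA=np.array([.4206,.2146]);MB=np.array([.4254,.1448])
ZT=.030; ZM=.015; ZH=.14
def st(t=""):
    s=env.sense();print(t,"t%.1f"%s["time"],s["tool_pos"],"F",s["contact_force"],"g%.3f"%s["gripper_width"])
def pick(xy,z,first=True,sq=40):
    if first: env.move_to([*xy,ZH],Q)
    env.move_straight([*xy,z],vel=.12);st("down")
    env.command_gripper(0.,sq);st("gripped")
def lift(): 
    p=env.sense()["tool_pos"];env.move_straight([p[0],p[1],ZH],vel=.15);st("lift")
def place(xy,z):
    env.move_straight([*xy,ZH],vel=.22)
    env.move_straight([*xy,z+.012],vel=.15)
    hit=env.move_straight([*xy,z],vel=.03,f_stop=6);st(f"placed hit={hit}")
    env.command_gripper(1.0);env.sleep(.1)
    env.move_straight([*xy,ZH],vel=.15);st("up")
def shot(n):
    p,d=env.grab_frame("wrist");c=env.camera_info("wrist");cv2.imwrite(f"pics/{n}.png",p);np.savez(f"pics/{n}.npz",p=p,d=d,**c)
E
python3 - <<'E'
from h import *
st();pick(GREEN,ZT);shot("g1");lift();shot("g2")
E
```

```text
t4.5 [ 0.5301 -0.0009  0.2999] F [ 0.4286 -0.2587 -0.3656] g1.002
down t6.4 [0.5887 0.1007 0.031 ] F [0.6415 0.0568 0.3554] g0.999
gripped t6.9 [0.5882 0.1006 0.0304] F [-0.7651 -0.108   3.9364] g0.377
lift t7.9 [0.5875 0.1003 0.1388] F [ 0.4697  0.269  -0.6579] g0.368
```

View pics/g2.png

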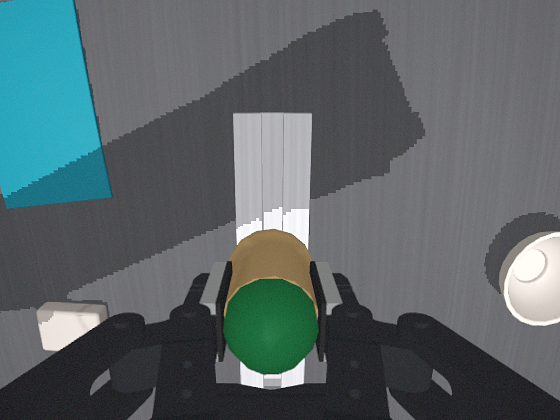

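Green is held upright between the pads at (270,320), and the track's open end shows at (272,115). Next: place green, then do blue.

Run:
```python
from h import *
place(MA,ZM)
pick(BLUE,ZT);lift();place(MB,ZM)
shot("m1")
p,d=env.grab_frame("scene");cv2.imwrite("pics/s1.png",p)
```

```text
placed hit=True t10.3 [0.4208 0.2145 0.0154] F [-0.4802 -0.6971  6.3694] g0.373
up t12.0 [0.4201 0.2142 0.1392] F [-0.4072 -0.3622 -0.4029] g0.998
down t14.1 [0.5863 0.0145 0.0309] F [-0.4566 -0.1611  0.0747] g1.002
gripped t14.6 [0.5858 0.0142 0.0305] F [-0.7753 -0.1067  4.9473] g0.373
lift t15.5 [0.5851 0.0141 0.1388] F [-0.2765  0.2553 -0.2548] g0.372
placed hit=True t17.9 [0.4256 0.1447 0.0154] F [ 0.1767 -1.127   6.8647] g0.376
up t19.5 [0.4248 0.1445 0.1392] F [-0.1459 -0.3852  0.0952] g1.004
```

View pics/s1.png

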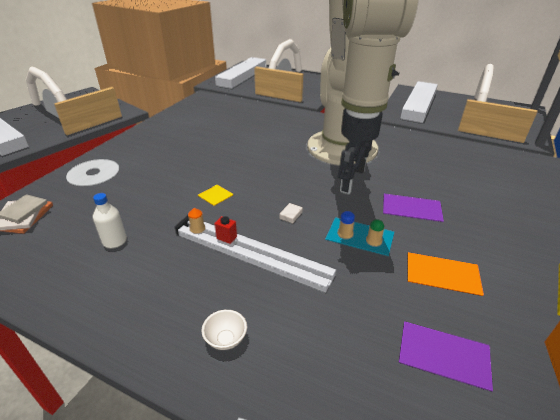

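View pics/m1.png

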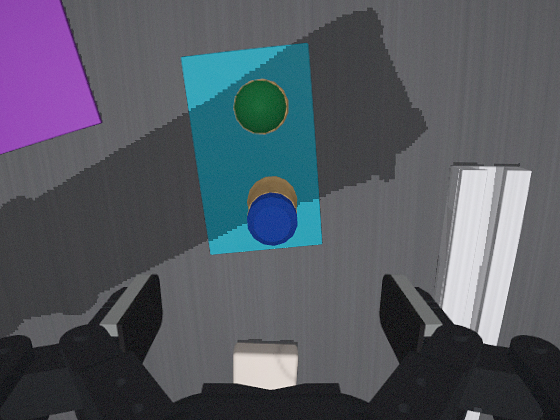

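The scene view shows blue (347,222) and green (376,232) standing on the teal mat, and the track is clear in front of the stop. Now I'll grip and slide the stop.

Run:
```python
from h import *
pick(STOP,ZT);shot("k0")
p=env.sense()["tool_pos"];p0=p.copy()
u=np.array([.0363,1,0]);u/=np.linalg.norm(u)
for L in(.10,.20,.305):
    hit=env.move_straight(p0+u*L,vel=.08,f_stop=20);st(f"slide {L} {hit}")
    if hit: break
shot("k1")
```

```text
down t21.8 [ 0.5827 -0.0926  0.0309] F [ 0.4585 -0.1208 -0.3271] g0.997
gripped t22.4 [ 0.5821 -0.0928  0.0303] F [-2.6811 -0.2143  2.7977] g0.348
slide 0.1 False t23.8 [0.5857 0.0076 0.0303] F [-0.7566  0.1801  5.0084] g0.349
slide 0.2 False t25.2 [0.5894 0.1075 0.0303] F [-0.6566 -3.1957  5.2839] g0.344
slide 0.305 False t26.7 [0.5933 0.2113 0.0302] F [ 0.729  -0.2161 -3.6506] g0.347
```

View pics/k1.png

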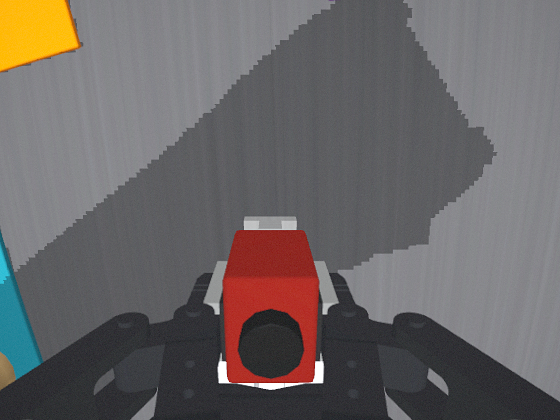

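The stop is out of the track: red block at (270,310), foot end at (270,222), and the wrist now carries its weight. Next: lift it and set it on the plate.

Run:
```python
from h import *
lift()
env.move_straight([*PLATE,ZH],vel=.25)
env.move_straight([*PLATE,.045],vel=.15);st()
shot("k2");p,d=env.grab_frame("scene");cv2.imwrite("pics/s2.png",p[120:300,100:400])
hit=env.move_straight([*PLATE,.027],vel=.025,f_stop=6);st(f"hit {hit}")
```

```text
lift t27.6 [0.5928 0.2109 0.1389] F [ 0.6254  0.1579 -3.4766] g0.346
 t30.4 [ 0.4229 -0.229   0.0457] F [-0.1647  0.7278 -1.8867] g0.344
hit True t31.1 [ 0.4219 -0.2289  0.0302] F [-1.7558  1.546   5.9821] g0.347
```

View pics/s2.png

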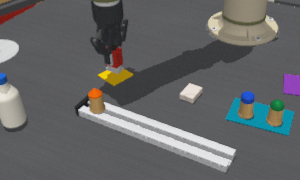

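View pics/k2.png

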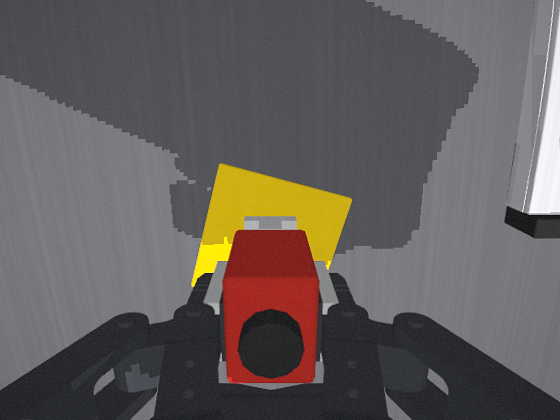

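The stop hangs upright over the plate and made contact at the expected height (tool z = 0.030). I'll release it and verify.

Run:
```python
from h import *
env.command_gripper(1.0);env.sleep(.2)
env.move_straight([*PLATE,.15],vel=.15);st()
env.move_to([.45,-.30,.25],Q);env.sleep(.4);shot("k3")
f=np.load("pics/k3.npz");c={k:f[k] for k in("camera_matrix","distortion","eye","rotation")}
P,uv=cloud(f["d"],c,np.arange(420)[:,None]<(300+0*np.arange(560)))
s=(np.hypot(P[:,0]-.422,P[:,1]+.229)<.04)
Q2=P[s&(P[:,2]>.066)&(P[:,2]<.074)];print("block top",cv2.minAreaRect((Q2[:,:2]*1000).astype(np.float32)),Q2[:,2].min(),Q2[:,2].max())
A=np.c_[Q2[:,:2],np.ones(len(Q2))];print("plane",np.linalg.lstsq(A,Q2[:,2],rcond=None)[0],"top z",np.median(Q2[:,2]))
hs=cv2.cvtColor(f["p"],cv2.COLOR_BGR2HSV)[uv[:,1],uv[:,0]].astype(int)
Y=P[s&(hs[:,0]>24)&(hs[:,0]<34)&(hs[:,1]>120)&(P[:,2]<.012)];print("plate",cv2.minAreaRect((Y[:,:2]*1000).astype(np.float32)))
```

```text
t32.8 [ 0.4216 -0.2287  0.1491] F [0.1279 0.4415 0.8894] g0.999
block top ((421.957763671875, -228.99435424804688), (39.37471008300781, 30.442028045654297), 87.972412109375) 0.06600253940497047 0.07379833232204042
plane [-0.0057  0.0004  0.0733] top z 0.07078511809003632
plate ((421.88702392578125, -229.52059936523438), (68.93407440185547, 69.88602447509766), 72.1021499633789)
```

View pics/k3.png

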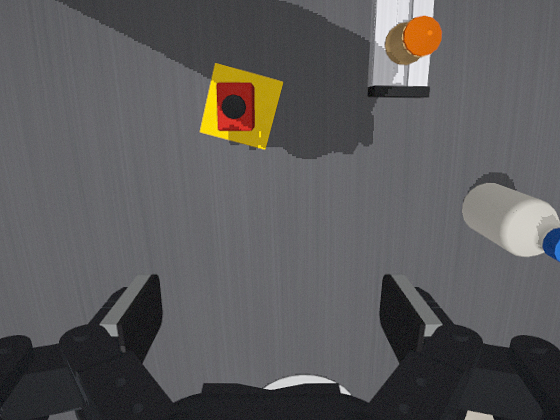

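The stop stands at (235,106) in the middle of the plate, level and within 1 mm of centre. Now the holders go back.

Run:
```python
from h import *
pick(MB,ZM);lift();place(BLUE,ZT-.002)
pick(MA,ZM);lift();place(GREEN,ZT-.002)
env.move_to([.53,0,.30],Q);env.sleep(.4);shot("e1");st()
p,d=env.grab_frame("scene");cv2.imwrite("pics/s3.png",p)
from scipy.optimize import least_squares
f=np.load("pics/e1.npz");c={k:f[k] for k in("camera_matrix","distortion","eye","rotation")}
m=np.ones((420,560),bool);m[270:]=0;m[270:340,165:380]=1
P,uv=cloud(f["d"],c,m)
for n,xy in(("green",GREEN),("blue",BLUE),("orange",(.58,-.1764))):
    N=P[(np.hypot(*(P[:,:2]-xy).T)<.03)&(P[:,2]>.028)&(P[:,2]<.058)]
    r=least_squares(lambda a:np.hypot(N[:,0]-a[0],N[:,1]-a[1])-.0165,xy,loss="soft_l1",f_scale=.001);print(n,r.x,np.array(xy),len(N),np.std(r.fun))
```

```text
down t36.7 [0.426  0.145  0.0156] F [-0.1379  0.1521  0.5366] g1.001
gripped t37.3 [0.4257 0.1448 0.0154] F [-2.2191 -0.7615  5.893 ] g0.377
lift t38.2 [0.425  0.1445 0.1391] F [-0.4121 -0.3854 -1.6437] g0.373
placed hit=True t40.5 [0.5863 0.0142 0.0305] F [-1.9028 -0.0469  7.1714] g0.375
up t42.1 [0.585  0.0141 0.139 ] F [-0.1575  0.3907 -0.0477] g1.000
down t44.3 [0.4211 0.2149 0.0156] F [-0.096   0.0191  0.5079] g0.999
gripped t44.8 [0.4209 0.2146 0.0154] F [-0.9632 -0.951   6.2771] g0.376
lift t45.8 [0.4203 0.2142 0.1391] F [ 0.2732  0.0556 -1.5216] g0.369
placed hit=True t48.1 [0.5886 0.1005 0.0305] F [-1.5835  0.4455  7.0254] g0.371
up t49.6 [0.5874 0.1002 0.139 ] F [ 0.1841  0.015  -0.2305] g1.003
 t50.9 [0.53   0.0003 0.2996] F [ 0.7653 -0.1277  1.4914] g0.998
green [0.5895 0.1002] [0.588  0.1005] 130 0.00033642973046210504
blue [0.5867 0.014 ] [0.5856 0.0143] 163 0.0004796053878058288
orange [ 0.5802 -0.1766] [ 0.58   -0.1764] 350 0.0005596016805503362
```

View pics/e1.png

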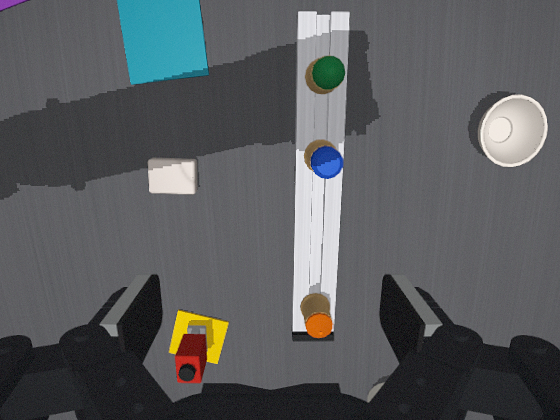

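View pics/s3.png

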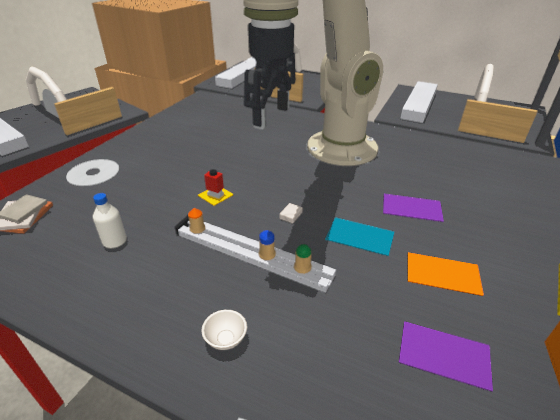

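All three holders stand on the track: green (325,72), blue (326,160) and orange (317,322). They are within 1.5 mm of their starting places. The stop stands on the plate at (214,185) in the scene view, and the slab, bottle and dish look unmoved. I'm handing in.

```bash
python3 -c "
from h import *
env.sign_off();st()"
```

```text
the job is handed in; nothing more can be done
the job is handed in; nothing more can be done
```

The job is done and handed in at about 51 s of the 125 s allowed; the interface gave no verdict.

**What I did:** I moved the green and blue holders onto the blue-green mat and slid the red stop out of the track's open end. I stood it on the yellow plate, then put both holders back on the track.

**Last checks:**
- **Stop:** it stands level and within about 1 mm of the plate's centre, measured after release.
- **Holders:** green is about 1.5 mm from its start, blue about 1 mm, and orange, which I never touched, about 0.3 mm. All three look upright in the pictures.
- **Slab, bottle and dish:** they look unmoved in the final pictures; I judged this by eye and did not measure it.
- **Forces:** the logged wrist readings stayed around 7 N or less.

No check failed or disagreed.

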